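Reset the slipped leg of the lantern stand

ROBOT

A 7-joint arm with a two-finger parallel gripper is mounted at the origin on the work surface. World frame = base frame: x ahead of the robot, y to its left, z up, the work surface at z = 0. Lengths are in m, angles in degrees, forces in N, time in s.
With the tool pointing down it reaches from about 0.425 to 0.875 m from the base axis. Payload 8.4 kg.
Tool frame: the origin (TCP) lies at the very end of the fingers, on their centre line; the grasp point (between the pads) lies env.pinch_z behind it (env.pinch_z is the distance from the TCP to the grasp point, in m); z points along the fingers, y is the direction in which the jaws open and shut (so a half turn about z gives the same grasp; the last joint's range is limited). The gripper opens to 87 mm and grips with 3 to 60 N. Pads are 19 mm wide; open, the fingers measure 117 mm over their backs; the gripper's body (75 mm by 190 mm) begins 51 mm behind the grasp point.
Start: joints at [-76.272, 19.091, 2.286, 83.961, -0.768, 76.965, -3.352], TCP at [0.216, 0.613, 0.223] pointing down, gripper open.
Joint ranges: [-147.57, 147.57], [-21.85, 119.76], [-74.77, 79.35], [14.55, 137.4], [-85.83, 265.84], [4.83, 119.75], [-152.11, 152.11]. Speed limits (degrees/s): [127.2, 127.2, 159.86, 159.86, 180, 180, 180].

INTERFACE

Orientations are given as a 3x3 rotation matrix whose columns are the frame's x, y, z axes.
In Python, from bench import env gives the robot as it stands.
- The arm moves only by the tool drive_tool, never from a script. Its argument "targets" is a list of rows, each a list of 4 numbers: the shift along the tool's x, y, z in cm, then the turn about the tool's z in degrees. In form: [[tx, ty, tz, roll], ...]. A call has exactly 5 rows; each row is the pose to reach, as a shift and turn from the pose measured when the call began, along the tool's axes at that moment; what a row does not reach only later rows make up. A row lasts 1/10 s, in which the tool goes at most 50 mm and 8.59 degrees, less where a joint would pass 70% of its speed; a pose out of reach is approached as far as the arm can. A call with a gripper value outside its range is refused whole. "gripper" is the opening, from 0 (shut) to 1 (fully open), set as the call begins (left out, the last holds). The fingers move at their own pace and stop on an object; "newtons" is the grip in N (left out, the last holds). Time passes only in rows, so rows that repeat a pose let the fingers close, or fill a call up. It gives the time, the measured TCP pose, the force and the opening at its end, in the units of the state.
- env.get_state(): the state, without advancing time (a new reading comes with each control period).
- env.read_camera(name): name is "side" or "top"; returns the picture (400x640x3 uint8, red, green, blue); there is no depth.
- env.camera_info(name): a dict with "fx", "fy", "cx", "cy" (pixels), "camera_from_world" (4x4, takes a point from world to camera coordinates). Camera axes: x right, y down, z forward; pixel columns grow to the right and rows downward; lengths in m; the calibration is good to about 2 mm. A picture is of the moment at which its call begins. camera_info takes no time and is no camera call.
- env.finish_job(): hands the job in, once; it reports no verdict.
The state is a dict: "t": time; "joints": joint angles; "joint_vel": joint speeds; "tau": joint torques, N m; "ee_pos": TCP position; "eef_rot": TCP orientation; "ft_force": force on the tool from outside, world axes, zero at the start; "torque": the same for the moment, N m; "grip_width": finger opening in m.
Only numpy, scipy, OpenCV 4.12 (cv2) and the standard library are available. Lean on these libraries where they do the work, as an engineer would, in place of code of your own. Each camera call takes 0.05 s, during which the arm holds its last target.

TASK

One of the three telescopic legs of the upturned lantern stand has slipped in and its orange cam lever stands open. Pull that leg out to the same length mark as the other two, and, holding it there, squeeze its lever fully shut; finish still gripping that leg, with the lever shut in your grip. Keep the stand flat on the ledge about where it is, leave the other two levers shut and do not disturb the things around it.

Things in the scene. Friction and masses are not known exactly. Their poses are not given: they have to be found in the camera images.
- stand: Lantern stand upside down on the ledge: plywood disc 250 mm across, 15 mm thick, three legs straight up on a circle of 90 mm radius, 120 degrees apart. Origin: centre of underside. Loose, about 1.05 kg; some 6 N sideways slides it. One leg is loose (lever open, drops back in if let go); the other two are locked at one equal length, 12 to 26 mm out
- leg_1: Sliding section of leg 1 (all three alike): black collar, tube, rubber foot. Origin: leg axis at collar's lower edge, 105 mm above the ledge when fully in; z up, y outward from the stand's middle, to the lever's side. Collar 42 (x) by 26 (y) by 32 mm (z), flat inner face at y -13; foot 40 by 26 mm, top at z 54. Slides 0 to 30 mm along z on a flat 30 by 16 mm shaft; about 0.15 kg, hardly any drag when unlocked
- leg_2: Sliding section of leg 2, built and measured like leg_1. Each shaft carries dark rings 5 mm apart that appear below the collar as the leg is drawn out: equal length means that the collars' lower edges (and so the feet) stand at equal height
- leg_3: Sliding section of leg 3, built and measured like leg_1
- lever_1 (a joint): Cam lever of leg 1, rad: 0 fully shut, flat along the collar's outer face; grows to 1.1 as its free end swings out level about an upright pin at x -12, y 16.5 mm in the leg's frame; shut, the free end points to +x. Orange, 35 mm pin to end centre, 6 mm thick (end 6.8), 20 mm tall, mid-height 16 mm above the collar's lower edge. Below 0.35 rad its cam clamps the leg to the shaft
- lever_2 (a joint): Cam lever of leg 2, like lever_1. All are stiff and stay where left: a pinch under 8 N does not move one; 20 to 25 N on its free end against the collar's inner face swings it shut. Collar plus lever measure 33 mm across (y) shut, 45 to 60 mm at the slipped leg's start; only the lever side gives way, so the middle of the pinch wanders up to 13 mm inward (leg -y): follow it
- lever_3 (a joint): Cam lever of leg 3, like lever_1
- clamp_1 (a point): point inside the collar of leg 1, at x = 4, y = 4, z = 16 mm in the leg's frame, between the collar's inner face and the shut lever: the middle of the final pinch
- clamp_2 (a point): point inside the collar of leg 2, at x = 4, y = 4, z = 16 mm in the leg's frame, between the collar's inner face and the shut lever: the middle of the final pinch
- clamp_3 (a point): point inside the collar of leg 3, at x = 4, y = 4, z = 16 mm in the leg's frame, between the collar's inner face and the shut lever: the middle of the final pinch
- tip_1 (a point): centre of the rounded free end (radius 3.4 mm) of lever 1, at mid height of the lever
- tip_2 (a point): centre of the rounded free end (radius 3.4 mm) of lever 2, at mid height of the lever
- tip_3 (a point): centre of the rounded free end (radius 3.4 mm) of lever 3, at mid height of the lever
- tin_box: purple tin gift box with a pale band, 114 by 89 mm, 74 mm tall; origin at the centre of its underside
- cup_1: white ceramic mug, 76 mm across, 82 mm tall, handle at its own +y; origin at the centre of its underside
- cup_2: blue ceramic mug, 76 mm across, 82 mm tall, handle at its own +y; origin at the centre of its underside
- lantern: folding plastic lantern, folded low: green base and cap, pale pleated shade, 100 mm across, 72 mm tall plus a wire bail up to 112 mm; origin at the centre of its underside

How it is judged:
By the outcome, as a careful person would: the job done as asked, in the order asked, and still so for the second after the job is handed in, while the arm keeps its last pose, push and grip.
It also fails if it takes over 38 s, if anything falls off the work surface, if the arm or the gripper's body presses on something with over 40 N, if the wrist force passes 120 N, or if a joint passes its speed limit or range.

## Working session

There is one attempt and no reset: what is moved stays moved. The work goes in short steps, Python scripts to look and compute and a tool call to move; the robot and the scene stay as the last step left them, time stands still between calls to the robot, and variables do not carry over. Pictures are saved under pics/ and viewed, and the job is handed in when it is done.

Besides the shell and the picture viewer there is one more tool, called after "Request:" as a command line: name --pt "numbers of a row" for each row, then --argument value for the rest. drive_tool: Moves the arm, as the interface text tells. Its arguments: {"type":"object","properties":{"targets":{"type":"array","items":{"type":"array","items":{"type":"number"}}},"gripper":{"type":"number"},"newtons":{"type":"number"}},"required":["targets"]}

```bash
ls; mkdir -p pics; python3 - <<'E'
from bench import env
import cv2,numpy as np
s=env.get_state()
for k in s: print(k,np.round(s[k],4).tolist())
print(env.pinch_z)
for n in("side","top"):
    im=env.read_camera(n); cv2.imwrite(f"pics/{n}0.png",im[:,:,::-1]); i=env.camera_info(n); print(n,i)
E
```

```text
pics
t 0.0
joints [-76.274, 19.1306, 2.2847, 84.0106, -0.7688, 76.9635, -3.352]
joint_vel [-0.1228, 0.0077, 0.04, 0.06, 0.1504, 0.0229, -0.047]
tau [0.0002, -65.6332, 1.3355, -40.3818, -0.0597, 0.0443, 0.0001]
ee_pos [0.2159, 0.6126, 0.2217]
eef_rot [[-0.9432, 0.3323, -0.0004], [0.3323, 0.9432, -0.0015], [-0.0001, -0.0016, -1.0]]
ft_force [0.8759, 0.8295, 0.2642]
torque [0.0427, -0.0567, -0.0316]
grip_width 0.0867
0.0187
side {'fx': 433.02331357624837, 'fy': 433.02331357624837, 'cx': 323.661238423478, 'cy': 195.46366333465497, 'camera_from_world': array([[ 0.95895916, -0.28318583, -0.01425159, -0.53354817],
       [-0.17223509, -0.54184372, -0.82264236,  0.15869716],
       [ 0.22523853,  0.79133505, -0.56838054,  1.01080651],
       [ 0.        ,  0.        ,  0.        ,  1.        ]])}
top {'fx': 438.1957508183848, 'fy': 438.1957508183848, 'cx': 321.9515589206249, 'cy': 203.001055133178, 'camera_from_world': array([[ 0.01083983, -0.99974498, -0.01981081, -0.01942801],
       [-0.98409512, -0.00715287, -0.17749827,  0.55873005],
       [ 0.1773113 ,  0.02141977, -0.98392169,  1.12992225],
       [ 0.        ,  0.        ,  0.        ,  1.        ]])}
```

View pics/side0.png

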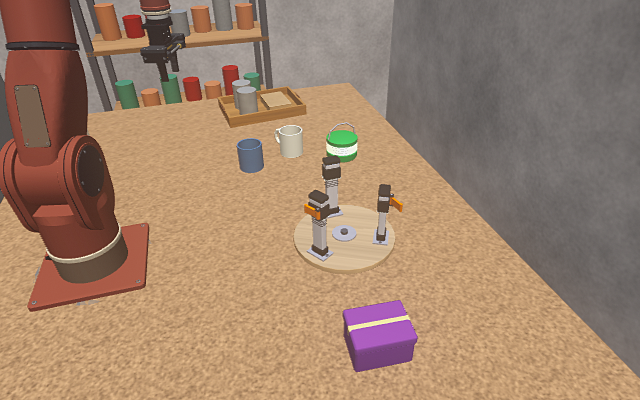

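View pics/top0.png

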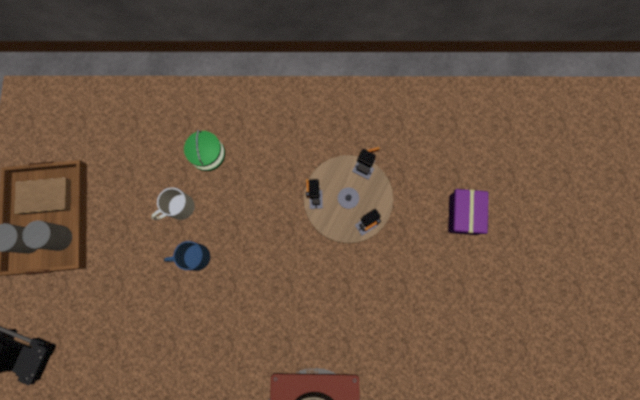

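The stand is at side (345,235) and top (348,198). The far leg (side (384,198), top (366,160)) looks like the one with the open lever. I'll zoom in to check.

```bash
cat > h.py <<'E'
from bench import env
import cv2,numpy as np
def ray(n,u,v):
    i=env.camera_info(n);M=i["camera_from_world"];R=M[:3,:3];c=-R.T@M[:3,3]
    d=R.T@np.array([(u-i["cx"])/i["fx"],(v-i["cy"])/i["fy"],1]);return c,d/np.linalg.norm(d)
def onz(n,u,v,z):
    c,d=ray(n,u,v);return c+d*(z-c[2])/d[2]
def tri(us,vs,ut,vt):
    c1,d1=ray("side",us,vs);c2,d2=ray("top",ut,vt)
    a=np.linalg.lstsq(np.c_[d1,-d2],c2-c1,rcond=None)[0]
    p,q=c1+a[0]*d1,c2+a[1]*d2;return (p+q)/2,np.linalg.norm(p-q)
def proj(n,P):
    i=env.camera_info(n);p=i["camera_from_world"]@np.r_[P,1];return np.array([i["fx"]*p[0]/p[2]+i["cx"],i["fy"]*p[1]/p[2]+i["cy"]])
def crop(f,o,x0,y0,x1,y1,k):
    im=cv2.imread(f)[y0:y1,x0:x1];cv2.imwrite(o,cv2.resize(im,None,fx=k,fy=k,interpolation=cv2.INTER_CUBIC))
E
python3 - <<'E'
from h import *
crop("pics/side0.png","pics/side0z.png",285,145,415,275,5)if 0 else crop("pics/side0.png","pics/side0z.png",285,148,415,272,4.8)
crop("pics/top0.png","pics/top0z.png",295,138,405,248,5.4)
for n in("side","top"):
    im=cv2.imread(f"pics/{n}0.png");h=cv2.cvtColor(im,cv2.COLOR_BGR2HSV)
    m=cv2.inRange(h,(8,200,110),(22,255,255));k,l,st,ce=cv2.connectedComponentsWithStats(m)
    for j in range(1,k):
        if st[j,4]>5 and 285<ce[j][0]<415 and 130<ce[j][1]<280: print(n,st[j],ce[j])
E
```

```text
side [390 198   1   6   6] [390.  200.5]
side [392 198  11  14  36] [398.27777778 203.75      ]
side [305 204  10   6  24] [309.20833333 206.66666667]
side [305 208   8   8  17] [307.35294118 211.47058824]
side [315 211   5   8  21] [317.80952381 214.95238095]
```

View pics/side0z.png

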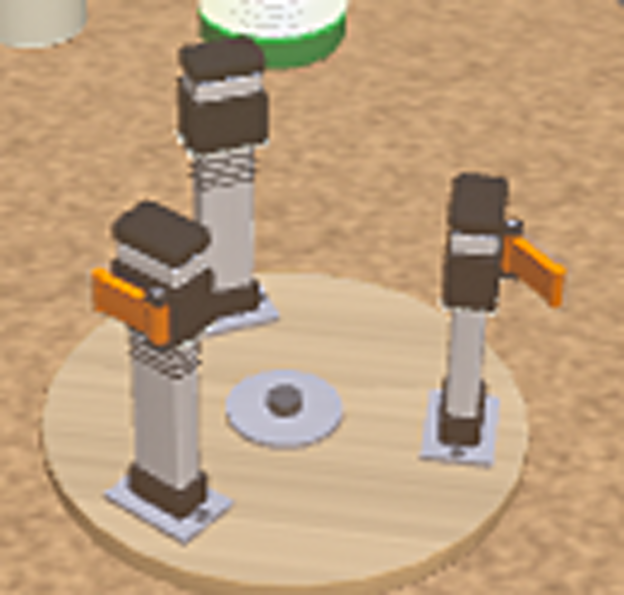

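View pics/top0z.png

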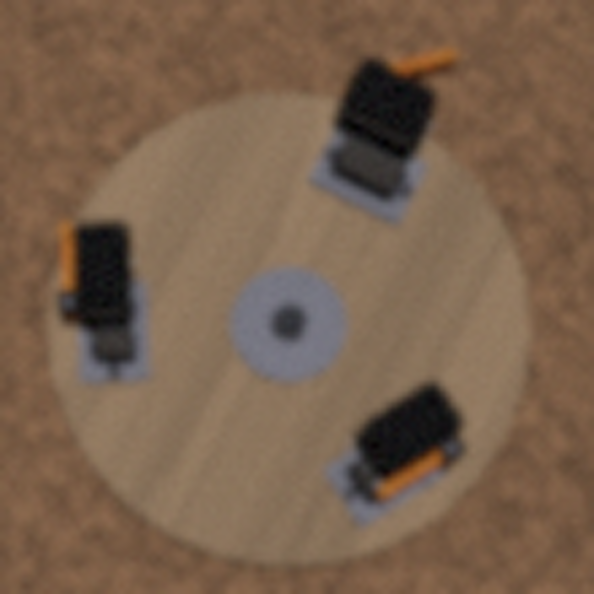

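```bash
python3 - <<'E'
from h import *
crop("pics/side0.png","pics/sL.png",366,178,410,250,8)
crop("pics/side0.png","pics/sA.png",298,185,338,262,7.5)
crop("pics/side0.png","pics/sB.png",316,150,350,222,8)
a=[cv2.imread(f"pics/s{k}.png") for k in"LAB"]
H=max(x.shape[0] for x in a)
b=np.hstack([cv2.copyMakeBorder(x,0,H-x.shape[0],0,4,0) for x in a])
print([x.shape for x in a]);b=b[:, :];cv2.imwrite("pics/s3.png",b[:,:1000] if b.shape[1]<=800 else cv2.resize(b,(800,int(H*800/b.shape[1])))); print(b.shape)
C,e=tri(285/4.8+285,405/4.8+148,288/5.4+295,323/5.4+138);print("C",C,e)
C15=onz("top",288/5.4+295,323/5.4+138,.016);print(C15,onz("side",285/4.8+285,405/4.8+148,.016))
for n,(u,v) in dict(L=(386,107),B=(102,272),A=(410,430)).items():
    for z in (.16,.175,.19):
        p=onz("top",u/5.4+295,v/5.4+138,z);d=p-C15;print(n,z,p.round(4),np.hypot(*d[:2]).round(4),np.degrees(np.arctan2(d[1],d[0])).round(1))
E
```

```text
[(576, 352, 3), (578, 300, 3), (576, 272, 3)]
(578, 936, 3)
C [ 0.58189033 -0.08694457  0.01761443] 0.0041510447094013515
[ 0.58011877 -0.08663947  0.016     ] [ 0.58470445 -0.08499089  0.016     ]
L 0.16 [ 0.6536 -0.1259  0.16  ] 0.0833 -28.1
L 0.175 [ 0.6492 -0.1246  0.175 ] 0.0789 -28.8
L 0.19 [ 0.6449 -0.1234  0.19  ] 0.0745 -29.6
B 0.16 [0.5753 0.0034 0.16  ] 0.0902 93.0
B 0.175 [0.5721 0.0028 0.175 ] 0.0898 95.1
B 0.19 [0.5689 0.0022 0.19  ] 0.0895 97.2
A 0.16 [ 0.504  -0.1355  0.16  ] 0.0905 -147.3
A 0.175 [ 0.5018 -0.1342  0.175 ] 0.0916 -148.8
A 0.19 [ 0.4996 -0.1328  0.19  ] 0.0928 -150.2
```

View pics/s3.png

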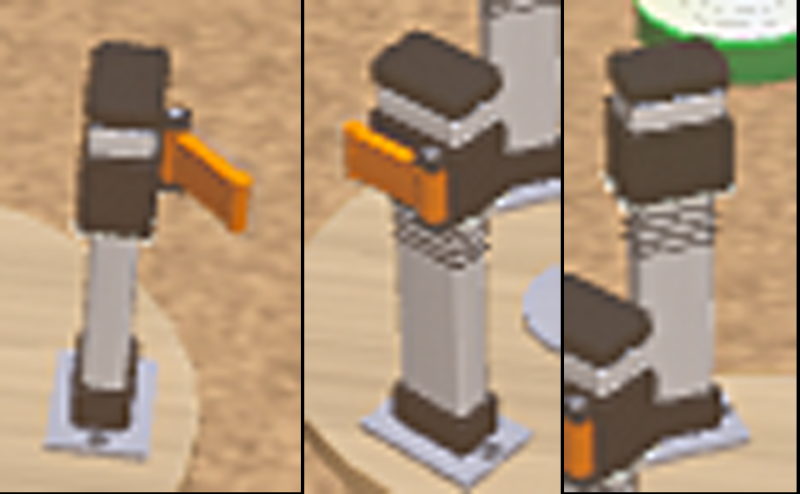

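Leg L (open lever) is at about azimuth -28° and shows no rings. A and B show about 4 rings each. Next I'll refine the centre, the azimuth and the edge heights to subpixel.

```bash
python3 - <<'E'
from h import *
for n,(x0,y0,x1,y1) in dict(side=(290,150,402,275),top=(300,150,398,246)).items():
    im=cv2.imread(f"pics/{n}0.png").astype(int);b,g,r=im[...,0],im[...,1],im[...,2]
    i=env.camera_info(n);M=i["camera_from_world"];print(n,"cam",(-M[:3,:3].T@M[:3,3]).round(3))
    m=((b-r>(8 if n=="side" else 2))&(b>60)).astype(np.uint8);mm=np.zeros_like(m);mm[y0:y1,x0:x1]=m[y0:y1,x0:x1]
    k,l,st,ce=cv2.connectedComponentsWithStats(mm)
    for j in range(1,k):
        if st[j,4]>15:
            c=max(cv2.findContours((l==j).astype(np.uint8),0,1)[0],key=len)
            hc=cv2.convexHull(c)
            print(st[j],ce[j].round(2),"onplane",onz(n,*ce[j],.0165).round(4), "hullctr",[ (cv2.moments(hc)["m10"]/max(cv2.moments(hc)["m00"],1)).__round__(2),(cv2.moments(hc)["m01"]/max(cv2.moments(hc)["m00"],1)).__round__(2)])
E
```

```text
side cam [ 0.311 -0.865  0.697]
[328 210  15   7  29] [336.   213.55] onplane [ 0.5883 -0.0062  0.0165] hullctr [336.02, 213.29]
[332 225  24  15 236] [343.58 232.62] onplane [ 0.5823 -0.0859  0.0165] hullctr [343.62, 232.29]
[373 230   6  13  38] [374.84 237.5 ] onplane [ 0.6485 -0.126   0.0165] hullctr [375.3, 237.09]
[381 231   8  13  44] [385.34 238.23] onplane [ 0.6716 -0.1361  0.0165] hullctr [384.95, 237.91]
[307 248  20  12  62] [316.48 254.19] onplane [ 0.4976 -0.1411  0.0165] hullctr [316.84, 253.56]
[327 250   6   5  17] [329.47 252.29] onplane [ 0.5282 -0.1439  0.0165] hullctr [329.39, 252.28]
top cam [ 0.35  -0.04   1.211]
[354 163  19  15  73] [362.86 171.84] onplane [ 0.6544 -0.1273  0.0165] hullctr [362.94, 169.91]
[339 188  19  20 291] [347.96 197.62] onplane [ 0.5806 -0.0856  0.0165] hullctr [347.98, 197.56]
[310 191  12  17  74] [316.96 201.81] onplane [5.681e-01 2.000e-04 1.650e-02] hullctr [316.3, 200.51]
[356 222   9  12  39] [359.87 227.77] onplane [ 0.4968 -0.1182  0.0165] hullctr [360.26, 227.48]
```

```bash
cat >> h.py <<'E'
C=np.array([.581,-.086]);AZ=-29.;R0=.09
def leg(az,p,ext,C=C,z0=.105):
    a=np.radians(az);o=np.array([np.cos(a),np.sin(a),0]);x=np.array([o[1],-o[0],0])
    p=np.asarray(p,float)/1000
    return np.r_[C,0]+R0*o+x*p[0]+o*p[1]+np.array([0,0,z0+ext/1000+p[2]])
def boxpts(az,ext,hx,hy,z): return [leg(az,(sx*hx,sy*hy,z),ext) for sx,sy in((-1,-1),(1,-1),(1,1),(-1,1))]
E
cat > ov.py <<'E'
from h import *
import sys
def ov(n,src,out,az0,exts,x0,y0,x1,y1,k):
    im=cv2.imread(src)[y0:y1,x0:x1];im=cv2.resize(im,None,fx=k,fy=k,interpolation=cv2.INTER_CUBIC)
    for az,e in zip((az0,az0+120,az0-120),exts):
        for hx,hy,z,c in((20,13,54,(0,255,255)),(21,13,0,(0,255,0)),(21,13,32,(255,255,0))):
            q=np.array([(proj(n,P)-(x0,y0)+.5)*k for P in boxpts(az,e,hx,hy,z)]);cv2.polylines(im,[q.round().astype(int)],True,c,1)
    cv2.imwrite(out,im);print(im.shape)
if __name__=="__main__":
    az=float(sys.argv[1]);e=eval(sys.argv[2])
    ov("side","pics/side0.png","pics/os.png",az,e,290,148,410,262,5.2)
    ov("top","pics/top0.png","pics/ot.png",az,e,300,145,395,240,6)
E
python3 ov.py -29 "(0,20,20)"
```

```text
(593, 624, 3)
(570, 570, 3)
```

View pics/os.png

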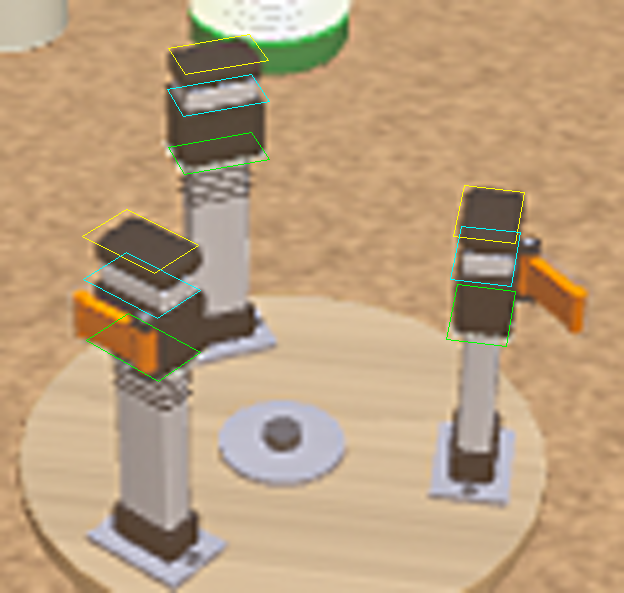

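View pics/ot.png

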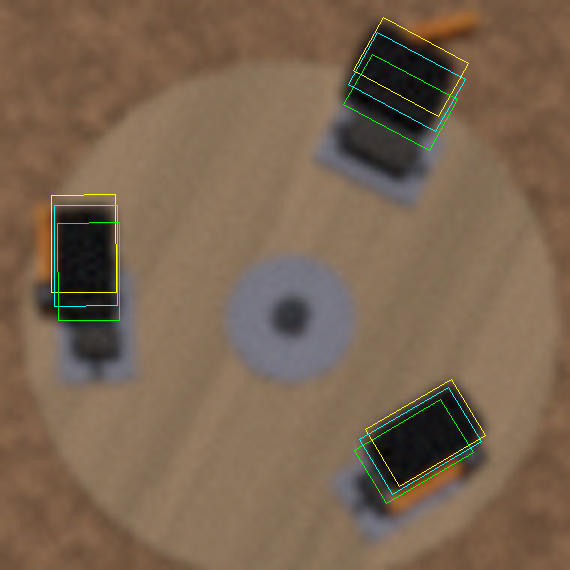

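```bash
cat > prof.py <<'E'
from h import *
from scipy.ndimage import map_coordinates
def prof(img,az,xy,ext=0,dx=(-4,4),lat='x',zr=(-95,60)):
    g=img.max(2).astype(float);z=np.arange(*zr,.5);out=[]
    for s in np.linspace(*dx,7):
        p=(xy[0]+s,xy[1]) if lat=='x' else (xy[0],xy[1]+s)
        uv=np.array([proj("side",leg(az,(*p,zz),ext)) for zz in z]);out.append(map_coordinates(g,[uv[:,1],uv[:,0]],order=1))
    return z+105+ext,np.mean(out,0)
def edges(z,p,th=20):
    d=np.gradient(p,z);r=[]
    for i in range(1,len(z)-1):
        if abs(d[i])>abs(d[i-1]) and abs(d[i])>=abs(d[i+1]) and abs(d[i])>th: r.append((z[i],round(d[i],1)))
    return r
E
python3 - <<'E'
from prof import *
im=cv2.imread("pics/side0.png")
for n,az,xy,lat in(("L",-29,(21,0),'y'),("B",91,(0,-13),'x'),("A",-149,(0,13),'x'),("A2",-149,(-21,0),'y')):
    z,p=prof(im,az,xy,0,lat=lat,zr=(-95,85)); print(n,edges(z,p,10)); print(p[::6].astype(int).tolist())
E
```

```text
L [(np.float64(12.5), np.float64(-17.6)), (np.float64(24.5), np.float64(-21.4)), (np.float64(44.5), np.float64(22.3)), (np.float64(109.5), np.float64(-26.4)), (np.float64(141.0), np.float64(34.2)), (np.float64(151.5), np.float64(-42.5)), (np.float64(185.5), np.float64(37.1))]
[219, 180, 163, 160, 159, 124, 90, 87, 88, 88, 89, 112, 166, 177, 175, 174, 174, 174, 172, 173, 175, 176, 174, 173, 175, 174, 173, 174, 173, 172, 172, 174, 178, 152, 83, 86, 88, 88, 88, 88, 88, 88, 86, 87, 169, 185, 192, 167, 83, 87, 92, 92, 91, 91, 92, 91, 91, 86, 100, 196]Traceback (most recent call last):
  File "<stdin>", line 4, in <module>
  File "prof.py", line 7, in prof
    uv=np.array([proj("side",leg(az,(*p,zz),ext)) for zz in z]);out.append(map_coordinates(g,[uv[:,1],uv[:,0]],order=1))
                 ~~~~^^^^^^^^^^^^^^^^^^^^^^^^^^^^
  File "h.py", line 13, in proj
    i=env.camera_info(n);p=i["camera_from_world"]@np.r_[P,1];return np.array([i["fx"]*p[0]/p[2]+i["cx"],i["fy"]*p[1]/p[2]+i["cy"]])
ValueError: time passes only in moves, steps and waits
```

```bash
python3 - <<'E'
s=open("h.py").read()
s=s.replace("env.camera_info(n)","CI(n)").replace("import cv2,numpy as np","import cv2,numpy as np\n_c={}\ndef CI(n):\n    if n not in _c:_c[n]=env.camera_info(n)\n    return _c[n]",1)
open("h.py","w").write(s)
E
python3 - <<'E'
from prof import *
print(env.get_state()["t"])
im=cv2.imread("pics/side0.png")
for n,az,xy,lat in(("L",-29,(21,0),'y'),("B",91,(0,-13),'x'),("A",-149,(0,13),'x'),("A2",-149,(-21,0),'y')):
    z,p=prof(im,az,xy,0,lat=lat,zr=(-95,90)); print(n,[(float(a),float(b)) for a,b in edges(z,p,10)])
E
```

```text
0.1
L [(12.5, -17.6), (24.5, -21.4), (44.5, 22.3), (109.5, -26.4), (141.0, 34.2), (151.5, -42.5), (185.5, 37.1)]
B [(14.5, 14.5), (20.5, -34.0), (40.0, 28.0), (106.0, -16.1), (111.0, -12.5), (113.5, 17.7), (116.5, -14.2), (119.0, 10.4), (121.0, -13.7), (124.0, 19.4), (128.0, -33.4), (159.5, 35.0), (170.0, -35.5)]
A [(14.0, 14.8), (24.0, -27.1), (44.0, 15.4), (109.5, -10.2), (124.5, -14.8), (127.5, 19.2), (145.5, 23.7), (151.5, -47.1), (161.0, 21.2), (171.0, -26.5), (190.5, 23.6)]
A2 [(18.0, -20.1), (39.0, 15.9), (105.0, -15.4), (119.5, 13.2), (124.0, -26.6), (157.0, 27.4), (167.0, -20.6), (168.0, -20.2), (188.5, 14.4), (192.5, 20.0)]
```

```bash
python3 - <<'E'
from h import *
us,vs=577/5.2+290-.5,307/5.2+148-.5;ut,vt=472/6+300-.5,19/6+145-.5
P,e=tri(us,vs,ut,vt);print("tip",P,e)
for n,u,v in(("side",us,vs),("top",ut,vt)):
    Q=onz(n,u,v,.121);print(n,Q)
    a=np.radians(-29);o=np.array([np.cos(a),np.sin(a)]);x=np.array([o[1],-o[0]]);L=C+.09*o
    d=Q[:2]-L;print("leg frame x,y mm",d@x*1e3,d@o*1e3)
print(L)
E
```

```text
tip [ 0.69115045 -0.15904315  0.12290642] 0.0007210388675650102
side [ 0.69200318 -0.15675478  0.121     ]
leg frame x,y mm 8.068114473588631 41.388160879320665
top [ 0.69211654 -0.15935078  0.121     ]
leg frame x,y mm 10.283664956611688 42.745881924244685
[ 0.65971577 -0.12963287]
```

Request:
drive_tool --pt "-3.4 -2.8 0 5" --pt "-6.8 -5.6 0 10" --pt "-10.2 -8.4 0 15" --pt "-13.6 -11.2 0 20" --pt "-17 -14 0 25" --gripper 1 --newtons 6

```text
t: 0.6
ee_pos: [0.3303, 0.4223, 0.2217]
eef_rot: [[-0.712, 0.702, -0.001], [0.702, 0.712, -0.002], [-0.001, -0.002, -1.0]]
ft_force: [0.9, 0.5, 0.3]
grip_width: 0.087
```

```bash
cat > go.py <<'E'
from h import *
def go(lx,ly,zt,az=AZ,C=C):
    s=env.get_state();p=np.array(s["ee_pos"]);R=np.array(s["eef_rot"])
    t=leg(az,(lx,ly,0),0,C);t[2]=zt
    d=R.T@(t-p)*100
    a=np.radians(az);y=R[:,1];cur=np.degrees(np.arctan2(y[1],y[0]));roll=(cur-az+180)%360-180
    cl=np.array([ (p-leg(az,(0,0,0),0,C))@leg_axis(az)[0], (p-leg(az,(0,0,0),0,C))@leg_axis(az)[1]])*1e3
    print("t",round(s["t"],2),"tcp",p.round(4),"legxy",cl.round(2),"shift cm",d.round(2),"roll",roll.round(2),"ft",np.round(s["ft_force"],2),"w",round(s["grip_width"]*1e3,2))
def leg_axis(az):
    a=np.radians(az);o=np.array([np.cos(a),np.sin(a),0]);return np.array([o[1],-o[0],0]),o
if __name__=="__main__":
    import sys;go(*map(float,sys.argv[1:4]))
E
python3 go.py 5 16 .222
```

```text
t 0.6 tcp [0.3303 0.4223 0.2217] legxy [-322.99 -555.68] shift cm [-6.389e+01 -1.619e+01  4.000e-02] roll 74.38 ft [0.94 0.55 0.28] w 86.97
```

Request:
drive_tool --pt "-4.5 -1.1 0 5" --pt "-9 -2.2 0 10" --pt "-13.5 -3.3 0 15" --pt "-18 -4.4 0 20" --pt "-22 -5.5 0 25"

```text
t: 1.1
ee_pos: [0.4491, 0.2263, 0.2218]
eef_rot: [[-0.344, 0.939, -0.001], [0.939, 0.344, -0.002], [-0.001, -0.001, -1.0]]
ft_force: [-0.3, 0.1, 0.2]
grip_width: 0.0867
```

```bash
python3 go.py 5 16 .222
```

```text
t 1.1 tcp [0.4491 0.2263 0.2218] legxy [-209.15 -356.79] shift cm [-4.22e+01  8.20e+00  3.00e-02] roll 49.12 ft [-0.31  0.05  0.21] w 86.68
```

Request:
drive_tool --pt "-4.4 0.8 0 5" --pt "-8.8 1.6 0 10" --pt "-13.2 2.4 0 15" --pt "-17.6 3.2 0 20" --pt "-21 4.1 0 25"

```text
t: 1.6
ee_pos: [0.5604, 0.0401, 0.2221]
eef_rot: [[0.09, 0.996, -0.001], [0.996, -0.09, -0.002], [-0.002, -0.0, -1.0]]
ft_force: [-0.2, 0.5, 0.7]
grip_width: 0.0871
```

```bash
python3 go.py 5 16 .222
```

```text
t 1.6 tcp [0.5604 0.0401 0.2221] legxy [-100.34 -169.19] shift cm [-17.11  12.69   0.04] roll 23.81 ft [-0.16  0.53  0.72] w 87.12
```

Request:
drive_tool --pt "-3.9 2.9 0 6" --pt "-7.8 5.8 0 12" --pt "-11.7 8.7 0 18" --pt "-15.4 11.4 0 24" --pt "-17.1 12.7 0 23.8"

```text
t: 2.1
ee_pos: [0.6718, -0.1462, 0.2215]
eef_rot: [[0.491, 0.871, -0.002], [0.871, -0.491, -0.005], [-0.005, 0.001, -1.0]]
ft_force: [-0.6, 0.4, 0.2]
grip_width: 0.0869
```

```bash
python3 go.py 5 16 .222; python3 - <<'E'
from h import *
for n in("side","top"):
    im=env.read_camera(n); cv2.imwrite(f"pics/{n}1.png",im[:,:,::-1])
crop("pics/side1.png","pics/side1z.png",290,90,430,262,3.4)
crop("pics/top1.png","pics/top1z.png",290,110,410,250,4)
a,b=cv2.imread("pics/side1z.png"),cv2.imread("pics/top1z.png");h=max(a.shape[0],b.shape[0])
c=np.hstack([cv2.copyMakeBorder(q,0,h-q.shape[0],0,0,0) for q in(a,b)]);c=cv2.resize(c,None,fx=800/c.shape[1],fy=800/c.shape[1]);cv2.imwrite("pics/v1.png",c);print(c.shape)
E
```

```text
t 2.1 tcp [ 0.6718 -0.1462  0.2215] legxy [ 8.66 18.59] shift cm [ 0.36 -0.26 -0.05] roll -0.41 ft [-0.57  0.36  0.18] w 86.91
(490, 800, 3)
```

View pics/v1.png

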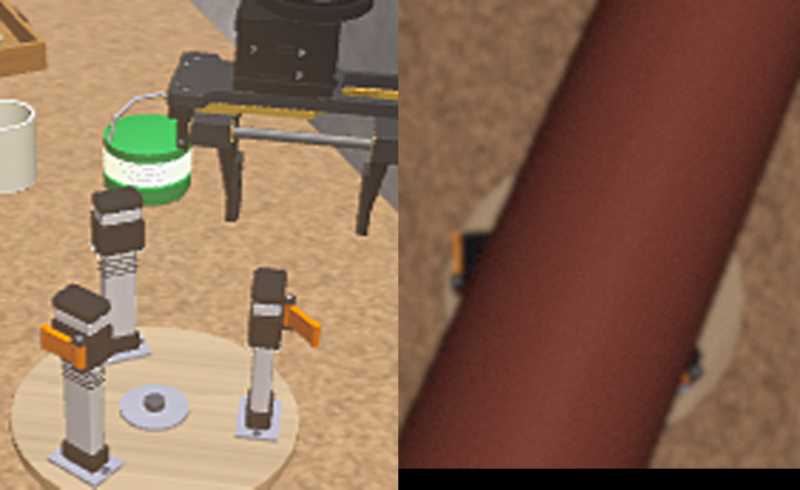

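```bash
python3 - <<'E'
from h import *
s=env.get_state();p=np.array(s["ee_pos"]);R=np.array(s["eef_rot"])
for k in(-.0585,-.0435,.0435,.0585):
    print(k,[proj("side",p+R[:,1]*k+R[:,0]*x).round(1).tolist() for x in(-.0095,.0095)])
crop("pics/side1.png","pics/f1.png",350,100,440,180,8.5)
E
```

```text
-0.0585 [[365.5, 166.7], [366.8, 162.4]]
-0.0435 [[372.5, 167.4], [373.7, 163.0]]
0.0435 [[414.0, 171.7], [414.5, 167.1]]
0.0585 [[421.3, 172.4], [421.7, 167.9]]
```

View pics/f1.png

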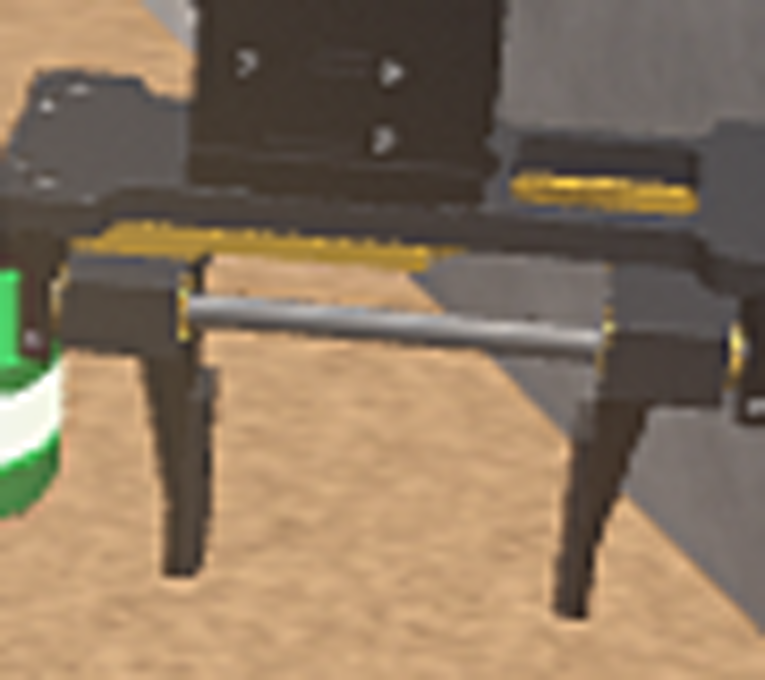

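Request:
drive_tool --pt "0.36 -0.26 0 -0.4" --pt "0.36 -0.26 0 -0.4" --pt "0.36 -0.26 1.5 -0.4" --pt "0.36 -0.26 3.0 -0.4" --pt "0.36 -0.26 4.0 -0.4"

```text
t: 2.7
ee_pos: [0.67, -0.1406, 0.179]
eef_rot: [[0.482, 0.876, -0.004], [0.876, -0.482, -0.004], [-0.006, -0.002, -1.0]]
ft_force: [0.0, 0.1, -0.3]
grip_width: 0.087
```

```bash
python3 go.py 5 16 .1025
```

```text
t 2.7 tcp [ 0.67   -0.1406  0.179 ] legxy [ 4.62 14.26] shift cm [0.   0.19 7.65] roll 0.19 ft [ 0.04  0.11 -0.3 ] w 87.05
```

Request:
drive_tool --pt "0 0.2 1.5 0" --pt "0 0.2 3.0 0" --pt "0 0.2 4.5 0" --pt "0 0.2 6.0 0" --pt "0 0.2 7.2 0"

```text
t: 3.2
ee_pos: [0.671, -0.1418, 0.1053]
eef_rot: [[0.482, 0.876, -0.005], [0.876, -0.482, -0.004], [-0.006, -0.003, -1.0]]
ft_force: [0.2, -0.1, 0.1]
grip_width: 0.087
```

```bash
python3 go.py 5 16 .1025; python3 - <<'E'
from h import *
im=env.read_camera("side"); cv2.imwrite(f"pics/side2.png",im[:,:,::-1])
crop("pics/side2.png","pics/side2z.png",300,120,440,262,4)
E
```

```text
t 3.2 tcp [ 0.671  -0.1418  0.1053] legxy [ 5.19 15.8 ] shift cm [0.02 0.02 0.28] roll 0.18 ft [ 0.23 -0.08  0.11] w 87.02
```

View pics/side2z.png

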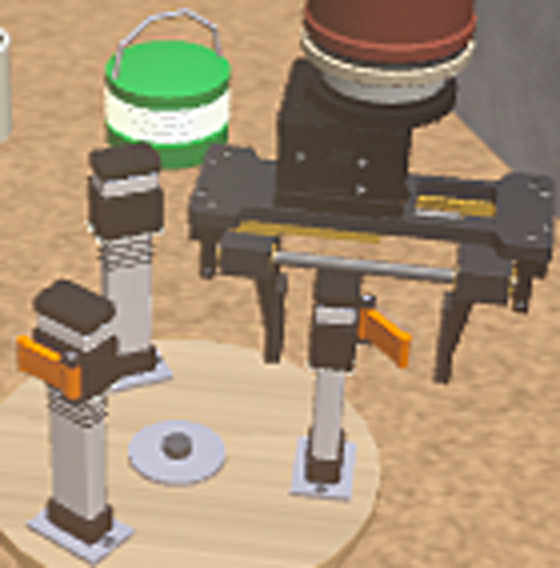

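The fingers straddle the collar with room on both sides: inner finger at zoom (272,360), lever tip (405,345), outer finger (442,380). I'll lower the last few mm and close partway.

Request:
drive_tool --pt "0 0 0.2 0.2" --pt "0 0 0.28 0.2" --pt "0 0 0.28 0.2" --pt "0 0 0.28 0.2" --pt "0 0 0.28 0.2" --gripper 0.74 --newtons 5

```text
t: 3.75
ee_pos: [0.6705, -0.1416, 0.1012]
eef_rot: [[0.485, 0.875, -0.007], [0.875, -0.485, -0.004], [-0.007, -0.004, -1.0]]
ft_force: [-0.8, -1.5, 0.2]
grip_width: 0.0653
```

```bash
python3 go.py 5 16 .1025; python3 - <<'E'
from h import *
im=env.read_camera("side"); cv2.imwrite(f"pics/side3.png",im[:,:,::-1])
crop("pics/side3.png","pics/side3z.png",350,150,425,250,6)
E
```

```text
t 3.75 tcp [ 0.6705 -0.1416  0.1012] legxy [ 5.26 15.21] shift cm [ 0.03  0.08 -0.13] roll -0.01 ft [-0.8  -1.52  0.22] w 65.26
```

View pics/side3z.png

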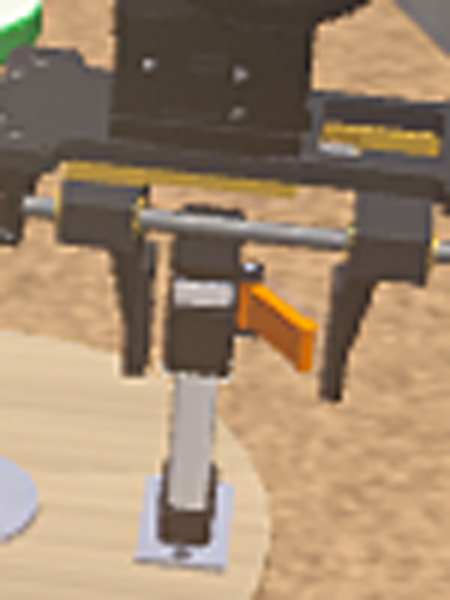

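Request:
drive_tool --pt "0 0.05 -0.1 0" --pt "0 0.08 -0.1 0" --pt "0 0.08 -0.1 0" --pt "0 0.08 -0.1 0" --pt "0 0.08 -0.1 0" --gripper 0.69 --newtons 4

```text
t: 4.3
ee_pos: [0.671, -0.142, 0.1021]
eef_rot: [[0.485, 0.874, -0.007], [0.874, -0.485, -0.004], [-0.007, -0.004, -1.0]]
ft_force: [0.7, -0.4, -0.4]
grip_width: 0.06
```

```bash
python3 go.py 5 16 .1025
```

```text
t 4.3 tcp [ 0.671  -0.142   0.1021] legxy [ 5.3  15.89] shift cm [ 0.03  0.01 -0.04] roll -0.01 ft [ 0.69 -0.4  -0.39] w 59.96
```

Request:
drive_tool --pt "0 0 0 0" --pt "0 0 0 0" --pt "0 0 0 0" --pt "0 0 0 0" --pt "0 0 0 0" --gripper 0.64 --newtons 4

```text
t: 4.8
ee_pos: [0.6712, -0.1421, 0.1021]
eef_rot: [[0.485, 0.875, -0.006], [0.875, -0.485, -0.004], [-0.007, -0.004, -1.0]]
ft_force: [2.8, -1.6, -1.7]
grip_width: 0.056
```

```bash
python3 go.py 5 16 .1025; python3 - <<'E'
from h import *
im=env.read_camera("side"); cv2.imwrite(f"pics/side4.png",im[:,:,::-1])
crop("pics/side4.png","pics/side4z.png",350,150,425,250,6)
E
```

```text
t 4.8 tcp [ 0.6712 -0.1421  0.1021] legxy [ 5.32 16.13] shift cm [ 0.03 -0.01 -0.04] roll -0.01 ft [ 2.83 -1.58 -1.66] w 55.99
```

View pics/side4z.png

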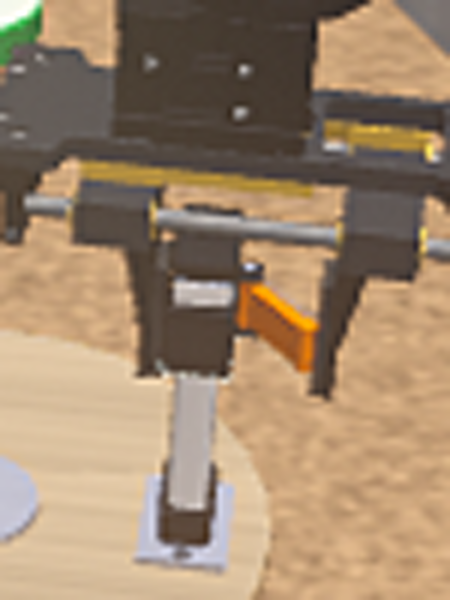

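Request:
drive_tool --pt "0 0.05 0 0" --pt "0 0.1 0 0" --pt "0 0.1 0 0" --pt "0 0.1 0 0" --pt "0 0.1 0 0" --gripper 0.6 --newtons 4

```text
t: 5.35
ee_pos: [0.6714, -0.1421, 0.102]
eef_rot: [[0.485, 0.875, -0.008], [0.875, -0.485, -0.003], [-0.007, -0.005, -1.0]]
ft_force: [-5.3, 1.3, 2.9]
grip_width: 0.056
```

```bash
python3 go.py 5 16 .1025
```

```text
t 5.35 tcp [ 0.6714 -0.1421  0.102 ] legxy [ 5.3  16.26] shift cm [ 0.03 -0.03 -0.05] roll -0.01 ft [-5.35  1.3   2.94] w 56.0
```

Request:
drive_tool --pt "0 0 0 0" --pt "0 0 0 0" --pt "0 0 0 0" --pt "0 0 0 0" --pt "0 0 0 0" --gripper 0.55 --newtons 6

```text
t: 5.85
ee_pos: [0.6713, -0.1421, 0.102]
eef_rot: [[0.485, 0.875, -0.008], [0.875, -0.485, -0.003], [-0.007, -0.006, -1.0]]
ft_force: [-3.6, 0.9, 1.2]
grip_width: 0.056
```

```bash
python3 go.py 5 16 .1025
```

```text
t 5.85 tcp [ 0.6713 -0.1421  0.102 ] legxy [ 5.31 16.16] shift cm [ 0.03 -0.02 -0.05] roll -0.01 ft [-3.6   0.93  1.21] w 55.97
```

Request:
drive_tool --pt "0 -0.04 0 0" --pt "0 -0.04 -0.1 0" --pt "0 -0.04 -0.25 0" --pt "0 -0.04 -0.45 0" --pt "0 -0.04 -0.6 0" --newtons 7

```text
t: 6.35
ee_pos: [0.6712, -0.1421, 0.1083]
eef_rot: [[0.485, 0.875, -0.008], [0.875, -0.485, -0.003], [-0.007, -0.005, -1.0]]
ft_force: [1.2, -0.9, -2.3]
grip_width: 0.0561
```

```bash
python3 go.py 5 16 .1025; python3 - <<'E'
from h import *
im=env.read_camera("side"); cv2.imwrite(f"pics/side5.png",im[:,:,::-1])
crop("pics/side5.png","pics/side5z.png",300,145,425,262,5)
E
```

```text
t 6.35 tcp [ 0.6712 -0.1421  0.1083] legxy [ 5.3 16.1] shift cm [ 0.03 -0.01  0.58] roll -0.01 ft [ 1.17 -0.85 -2.26] w 56.14
```

View pics/side5z.png

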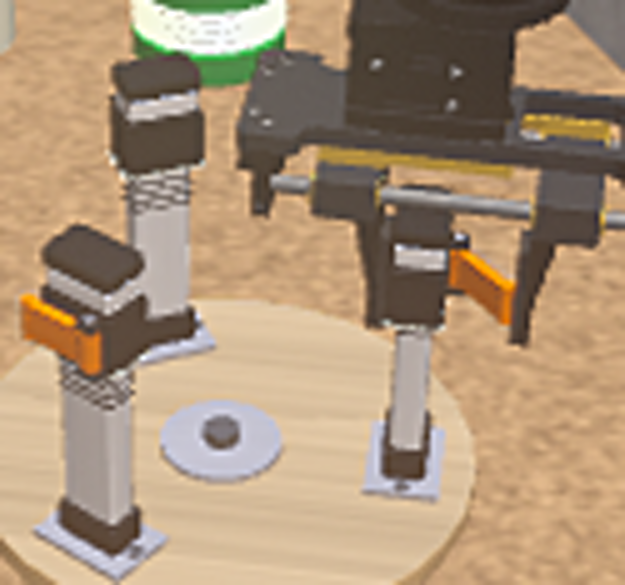

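```bash
cat > m.py <<'E'
from prof import *
import sys
im=cv2.imread(sys.argv[1])
for n,az,xy,lat in(("L",-29,(21,0),'y'),("B",91,(0,-13),'x'),("A2",-149,(-21,0),'y')):
    z,p=prof(im,az,xy,0,lat=lat,zr=(-95,90)); print(n,[(float(a),float(b)) for a,b in edges(z,p,10)])
E
python3 m.py pics/side4.png; python3 m.py pics/side5.png
```

```text
L [(12.5, -17.7), (24.5, -22.1), (44.5, 23.1), (110.0, -28.8), (141.0, 37.2), (151.5, -46.5), (178.0, 20.6), (181.0, -29.9), (185.5, 42.5), (193.5, -12.1)]
B [(14.5, 14.6), (20.5, -34.7), (40.0, 28.8), (106.0, -16.7), (111.0, -13.0), (113.5, 18.3), (116.5, -14.5), (119.0, 10.7), (121.0, -14.4), (124.0, 20.2), (128.0, -35.7), (159.5, 36.6), (170.0, -37.5)]
A2 [(18.0, -20.3), (39.0, 16.0), (105.0, -15.7), (119.5, 13.6), (124.0, -27.5), (157.0, 28.3), (167.0, -21.5), (168.0, -21.0), (188.5, 15.3), (192.5, 20.5)]
L [(12.5, -17.7), (24.5, -22.2), (44.5, 22.9), (110.0, -22.6), (113.0, 23.0), (116.0, -35.8), (147.5, 24.1), (157.5, -35.3), (183.5, 18.7), (188.0, -40.9), (191.0, 51.7)]
B [(14.5, 14.8), (20.5, -34.6), (40.0, 28.6), (106.0, -16.5), (111.0, -13.1), (113.5, 18.5), (116.5, -14.7), (119.0, 10.7), (121.0, -14.1), (124.0, 20.2), (128.0, -35.2), (159.5, 36.2), (170.0, -37.5)]
A2 [(18.0, -20.1), (39.0, 16.0), (105.0, -15.7), (119.5, 13.8), (124.0, -27.6), (157.0, 28.3), (167.0, -21.3), (168.0, -21.0), (188.5, 15.2), (192.5, 20.2)]
```

Request:
drive_tool --pt "0 0 -0.3 0" --pt "0 0 -0.65 0" --pt "0 0 -1.0 0" --pt "0 0 -1.35 0" --pt "0 0 -1.57 0"

```text
t: 6.9
ee_pos: [0.6713, -0.142, 0.1246]
eef_rot: [[0.485, 0.875, -0.008], [0.875, -0.485, -0.003], [-0.007, -0.005, -1.0]]
ft_force: [-1.1, -0.9, -1.8]
grip_width: 0.0564
```

Request:
drive_tool --pt "0 0 0 0" --pt "0 0 0 0" --pt "0 0 0 0" --pt "0 0 0 0" --pt "0 0 0 0"

```text
t: 7.4
ee_pos: [0.6712, -0.142, 0.1245]
eef_rot: [[0.485, 0.874, -0.008], [0.874, -0.485, -0.003], [-0.007, -0.005, -1.0]]
ft_force: [0.3, -0.2, -0.9]
grip_width: 0.056
```

```bash
python3 go.py 5 16 .124; python3 - <<'E'
from h import *
im=env.read_camera("side"); cv2.imwrite(f"pics/side6.png",im[:,:,::-1])
crop("pics/side6.png","pics/side6z.png",300,145,425,262,5)
E
python3 m.py pics/side6.png
```

```text
t 7.4 tcp [ 0.6712 -0.142   0.1245] legxy [ 5.26 16.1 ] shift cm [ 0.03 -0.01  0.05] roll -0.01 ft [ 0.27 -0.2  -0.88] w 55.98
L [(12.5, -17.6), (25.0, -22.0), (44.5, 22.9), (110.0, -22.7), (113.0, 12.6), (122.0, 17.8), (124.5, -22.6), (127.5, 26.1), (132.5, -34.4), (164.0, 24.7), (173.5, -31.3)]
B [(14.5, 14.7), (20.5, -34.6), (40.0, 28.5), (106.0, -16.7), (111.0, -12.9), (113.5, 18.6), (116.5, -14.7), (119.0, 10.6), (121.0, -14.2), (124.0, 20.2), (128.0, -35.4), (159.5, 36.3), (170.0, -37.7)]
A2 [(17.5, -20.1), (39.0, 16.1), (105.0, -15.5), (119.5, 13.4), (124.0, -27.5), (157.0, 28.2), (167.0, -21.5), (168.0, -21.1), (188.5, 15.2), (192.5, 20.2)]
```

View pics/side6z.png

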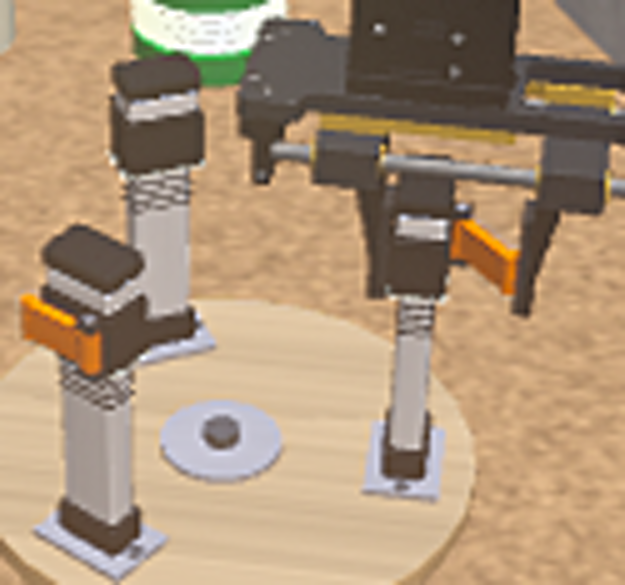

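```bash
python3 - <<'E'
from prof import *
im=cv2.imread("pics/side6.png")
for n,az,sh,co,lat,d in(("L",-29,(15,0),(21,0),'y',5),("B",91,(0,-8),(0,-13),'x',10),("A2",-149,(-15,0),(-21,0),'y',5),("A",-149,(0,8),(0,13),'x',8)):
    z,p=prof(im,az,sh,0,lat=lat,dx=(-d,d),zr=(-15,30))
    mins=[]
    for i in range(2,len(z)-2):
        if p[i]<p[i-1] and p[i]<=p[i+1]:
            k=np.polyfit(z[i-2:i+3],p[i-2:i+3],2);mins.append(round(-k[1]/2/k[0],2))
    zc,pc=prof(im,az,co,0,lat=lat,dx=(-d,d),zr=(0,35));ed=[(float(a),float(b)) for a,b in edges(zc,pc,10)]
    print(n,"rings",[float(m) for m in mins],"collar edges",ed);print(p[::2].astype(int).tolist())
E
```

```text
L rings [94.71, 100.78, 107.43, 111.28, 116.09, 121.61, 130.81] collar edges [(110.0, -19.4), (119.5, -10.5), (122.0, 17.6), (124.5, -21.0), (127.5, 25.0), (132.0, -33.6)]
[179, 179, 178, 178, 178, 178, 178, 178, 179, 178, 177, 177, 178, 178, 177, 165, 145, 128, 132, 142, 148, 144, 145, 149, 149, 139, 128, 137, 155, 167, 150, 127, 122, 146, 172, 185, 179, 163, 130, 99, 80, 79, 80, 82, 83]
B rings [94.26, 104.12, 109.25, 113.56, 119.09, 128.28] collar edges [(106.0, -19.3), (109.0, 10.5), (111.0, -12.7), (114.0, 11.5), (118.5, 10.6), (121.0, -16.7), (124.0, 23.1), (128.0, -31.1)]
[188, 189, 189, 189, 189, 189, 189, 190, 190, 192, 192, 187, 173, 156, 147, 152, 162, 162, 150, 142, 146, 157, 157, 151, 149, 160, 173, 170, 152, 140, 148, 173, 191, 184, 157, 124, 99, 85, 80, 82, 83, 84, 85, 85, 86]
A2 rings [91.17, 101.18, 106.43, 112.74, 121.66, 129.82] collar edges [(119.5, 11.5), (124.0, -26.6)]
[181, 181, 181, 181, 182, 183, 183, 181, 171, 155, 141, 134, 136, 140, 142, 138, 134, 135, 140, 145, 150, 153, 153, 154, 155, 160, 163, 155, 133, 107, 91, 86, 86, 88, 90, 91, 92, 91, 91, 91, 91, 91, 91, 91, 92]
A rings [94.47, 106.01, 110.36, 116.53, 126.51, 133.81] collar edges [(128.0, 13.0)]
[165, 165, 164, 164, 164, 164, 165, 165, 165, 166, 166, 165, 163, 155, 145, 134, 132, 134, 137, 134, 131, 132, 138, 142, 137, 128, 119, 119, 123, 128, 132, 141, 154, 167, 174, 177, 178, 178, 178, 178, 179, 180, 179, 179, 179]
```

Request:
drive_tool --pt "0 0 0.06 0" --pt "0 -0.05 0.1 0" --pt "0 -0.1 0.1 0" --pt "0 -0.15 0.1 0" --pt "0 -0.15 0.1 0" --gripper 0.61 --newtons 30

```text
t: 7.95
ee_pos: [0.6704, -0.1411, 0.1237]
eef_rot: [[0.485, 0.875, -0.007], [0.875, -0.485, -0.003], [-0.006, -0.004, -1.0]]
ft_force: [4.3, 1.1, -2.0]
grip_width: 0.0532
```

```bash
python3 go.py 5 14.6 .1235
```

```text
t 7.95 tcp [ 0.6704 -0.1411  0.1237] legxy [ 4.81 14.9 ] shift cm [-0.02 -0.03  0.02] roll 0.0 ft [ 4.34  1.09 -1.97] w 53.24
```

Request:
drive_tool --pt "0 -0.05 0 0" --pt "0 -0.1 0 0" --pt "0 -0.15 0 0" --pt "0 -0.2 0 0" --pt "0 -0.2 0 0" --gripper 0.565

```text
t: 8.45
ee_pos: [0.6685, -0.1407, 0.1238]
eef_rot: [[0.485, 0.874, -0.007], [0.874, -0.485, -0.004], [-0.007, -0.004, -1.0]]
ft_force: [1.0, -1.2, -1.3]
grip_width: 0.0496
```

```bash
python3 go.py 5 12.6 .1235
```

```text
t 8.45 tcp [ 0.6685 -0.1407  0.1238] legxy [ 5.43 13.03] shift cm [ 0.04 -0.04  0.03] roll -0.02 ft [ 1.01 -1.2  -1.32] w 49.63
```

Request:
drive_tool --pt "0 -0.05 0 0" --pt "0 -0.1 0 0" --pt "0 -0.15 0 0" --pt "0 -0.2 0 0" --pt "0 -0.2 0 0" --gripper 0.525

```text
t: 8.95
ee_pos: [0.6669, -0.1399, 0.1239]
eef_rot: [[0.485, 0.874, -0.006], [0.874, -0.485, -0.004], [-0.007, -0.004, -1.0]]
ft_force: [1.5, -1.5, -2.1]
grip_width: 0.0458
```

```bash
python3 go.py 5 10.9 .1235; python3 - <<'E'
from h import *
im=env.read_camera("side"); cv2.imwrite(f"pics/side7.png",im[:,:,::-1])
crop("pics/side7.png","pics/side7z.png",300,145,425,262,5)
E
python3 m.py pics/side7.png | head -1
```

```text
t 8.95 tcp [ 0.6669 -0.1399  0.1239] legxy [ 5.52 11.23] shift cm [ 0.05 -0.03  0.04] roll -0.02 ft [ 1.51 -1.47 -2.15] w 45.84
L [(15.0, -15.7), (27.5, -28.8), (47.0, 20.4), (113.5, -25.5), (116.0, 16.4), (125.0, 15.7), (127.5, -20.9), (130.5, 26.4), (135.0, -31.5), (165.0, 27.4), (175.5, -41.6)]
```

View pics/side7z.png

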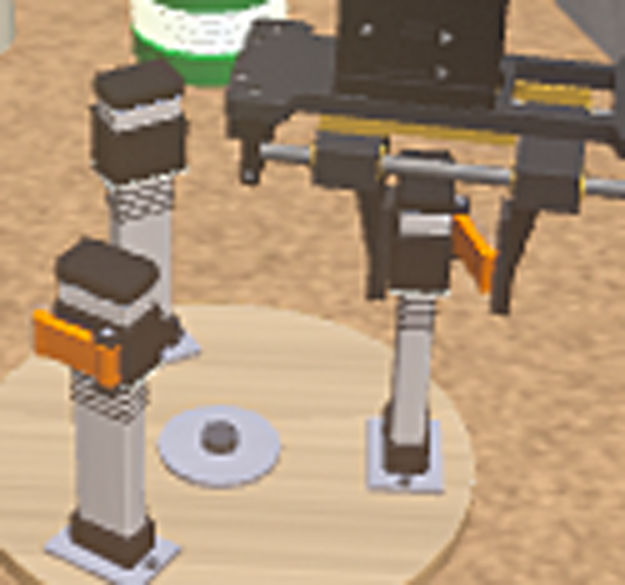

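The view shows a problem: A went from zoom (90,250) to (105,258) and B from (155,70) to (138,80), so the stand has yawed a little while I squeezed. I'll measure by how much.

```bash
cat > yaw.py <<'E'
from h import *
import sys
def yaw(f0,f1):
    g0,g1=[cv2.cvtColor(cv2.imread(f),cv2.COLOR_BGR2GRAY) for f in(f0,f1)]
    # patches: feet/collars of A,B (z~.165), hub, L plate
    P={"A":((312,190),(30,30),.165),"B":((322,152),(22,28),.165),"hub":((330,222),(28,20),.017),"Lp":((372,226),(20,22),.017)}
    pts0=[];pts1=[]
    for k,((x,y),(w,h),z) in P.items():
        if k=="A":x,y,w,h=307,188,24,36
        t=g0[y:y+h,x:x+w];s=g1[y-12:y+h+12,x-12:x+w+12]
        r=cv2.matchTemplate(s,t,cv2.TM_CCOEFF_NORMED);_,v,_,m=cv2.minMaxLoc(r)
        dx,dy=m
        def sub(a): 
            return 0.5*(a[0]-a[2])/(a[0]-2*a[1]+a[2])
        sx=sub(r[dy,dx-1:dx+2]) if 0<dx<24 else 0;sy=sub(r[dy-1:dy+2,dx]) if 0<dy<24 else 0
        u=np.array([x+w/2,y+h/2]);d=np.array([dx-12+sx,dy-12+sy])
        p0=onz("side",*u,z)[:2];p1=onz("side",*(u+d),z)[:2];pts0.append(p0);pts1.append(p1)
        print(k,round(float(v),3),"px",d.round(2),"mm",((p1-p0)*1e3).round(1))
    a,b=np.array(pts0),np.array(pts1);M,_=cv2.estimateAffinePartial2D(a*1000,b*1000,ransacReprojThreshold=5)
    th=np.arctan2(M[1,0],M[0,0]);print("yaw deg",np.degrees(th),"scale",np.hypot(M[0,0],M[1,0]),"centre moves",M@np.r_[C*1000,1]-C*1000)
    return M
yaw(*sys.argv[1:3])
E
python3 yaw.py pics/side6.png pics/side7.png;python3 yaw.py pics/side0.png pics/side6.png
```

```text
A 0.84 px [2.76 2.62] mm [  2.9 -10.6]
B 0.766 px [-2.73  1.08] mm [-7.7 -2.8]
hub 0.951 px [-0.23  1.06] mm [-1.9 -3.7]
Lp 0.927 px [ 0.15 -1.02] mm [1.8 3.5]
yaw deg 4.560523109984433 scale 1.0111001340143184 centre moves [-2.01844346 -3.46363527]
A 1.0 px [ 0.01 -0.  ] mm [0. 0.]
B 1.0 px [ 0.07 -0.05] mm [0.2 0.2]
hub 1.0 px [ 0.   -0.01] mm [0. 0.]
Lp 1.0 px [ 0. -0.] mm [0. 0.]
yaw deg -0.044536819875830955 scale 1.0004511286960984 centre moves [0.0770451  0.05788223]
```

Request:
drive_tool --pt "-0.1 -0.05 0 0" --pt "-0.2 -0.1 0 0" --pt "-0.3 -0.15 0 0" --pt "-0.4 -0.2 0 0" --pt "-0.45 -0.2 0 0" --gripper 0.48

```text
t: 9.5
ee_pos: [0.6632, -0.1424, 0.124]
eef_rot: [[0.485, 0.875, -0.006], [0.875, -0.485, -0.004], [-0.006, -0.003, -1.0]]
ft_force: [2.7, 1.6, -2.7]
grip_width: 0.0421
```

```bash
python3 go.py 9.4 8.8 .1235; python3 - <<'E'
from h import *
im=env.read_camera("side"); cv2.imwrite(f"pics/side8.png",im[:,:,::-1])
crop("pics/side8.png","pics/side8z.png",300,145,425,262,5)
E
python3 m.py pics/side8.png | head -1;python3 yaw.py pics/side6.png pics/side8.png
```

```text
t 9.5 tcp [ 0.6632 -0.1424  0.124 ] legxy [9.49 9.25] shift cm [ 0.01 -0.04  0.05] roll 0.02 ft [ 2.74  1.6  -2.66] w 42.11
L [(15.0, -21.8), (27.5, -32.6), (46.5, 31.8), (111.0, -11.9), (116.0, -14.8), (119.0, 25.0), (121.5, -25.3), (124.5, 27.0), (127.0, -27.3), (130.0, 34.8), (133.0, -38.2), (165.0, 48.0), (175.5, -48.8)]
A 0.865 px [2.23 2.7 ] mm [  1.8 -10.6]
B 0.754 px [-2.53  1.31] mm [-7.6 -4. ]
hub 0.902 px [-0.53  1.17] mm [-2.7 -3.9]
Lp 0.936 px [ 0.03 -0.83] mm [1.3 2.9]
yaw deg 4.258028920503508 scale 1.0090571201856982 centre moves [-2.54733185 -3.93920871]
```

View pics/side8z.png

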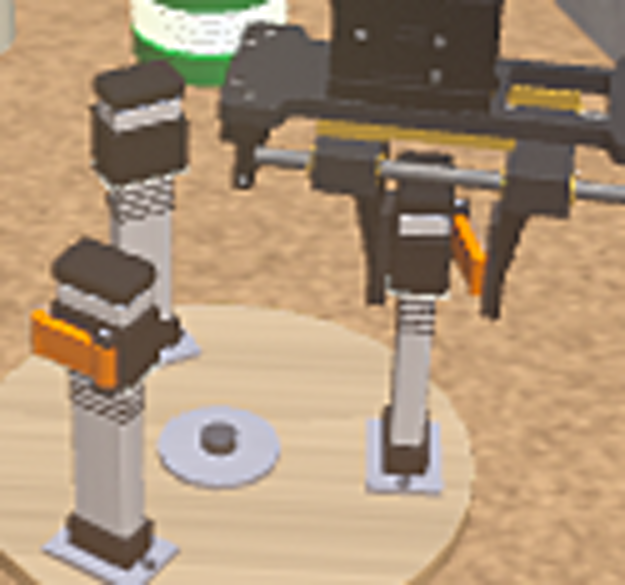

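```bash
cat > rings.py <<'E'
import h,sys
from prof import *
import prof
def run(f,az0,Cn):
    im=cv2.imread(f)
    def leg2(az,p,e): return h.leg(az,p,e,C=np.array(Cn))
    prof.leg=leg2
    for n,az,sh,co,lat,d in(("L",az0,(15,0),(21,0),'y',5),("B",az0+120,(0,-8),(0,-13),'x',9),("A2",az0-120,(-15,0),(-21,0),'y',4)):
        z,p=prof.prof(im,az,sh,0,lat=lat,dx=(-d,d),zr=(-15,30));mins=[]
        for i in range(2,len(z)-2):
            if p[i]<p[i-1] and p[i]<=p[i+1]:
                k=np.polyfit(z[i-2:i+3],p[i-2:i+3],2);m=-k[1]/2/k[0]
                if p[i]<165 and p[i]>100 : mins.append(round(float(m),1))
        zc,pc=prof.prof(im,az,co,0,lat=lat,dx=(-d,d),zr=(-95,75))
        print(n,"rings",mins,"edges",[(float(a),round(float(b))) for a,b in edges(zc,pc,12)])
run(sys.argv[1],float(sys.argv[2]),eval(sys.argv[3]))
E
python3 rings.py pics/side8.png -24.7 "(.5785,-.0899)"; python3 rings.py pics/side6.png -29 "(.581,-.086)"
```

```text
L rings [106.5, 111.5, 117.3, 122.6] edges [(13.5, -21), (26.0, -30), (45.0, 31), (109.5, -14), (115.0, -17), (117.5, 26), (120.5, -27), (123.0, 26), (126.0, -26), (128.5, 36), (131.5, -41), (163.5, 47), (174.0, -49)]
B rings [103.6, 108.7, 113.8, 118.6] edges [(11.0, -13), (20.5, -12), (105.5, -20), (113.5, 12), (123.5, 19), (127.5, -30), (159.0, 35), (169.0, -34)]
A2 rings [98.8, 103.6, 108.6] edges [(16.0, -22), (37.0, 18), (103.0, -15), (120.5, -22), (155.5, 24), (166.0, -22)]
L rings [107.4, 111.3, 116.1, 121.6] edges [(12.0, -18), (24.5, -24), (44.5, 23), (110.0, -19), (122.0, 18), (124.5, -21), (127.5, 25), (132.0, -34), (163.5, 26), (174.0, -34)]
B rings [104.2, 109.3, 113.5, 119.1] edges [(14.5, 13), (21.0, -32), (40.0, 22), (106.0, -19), (108.5, 12), (111.5, -14), (121.0, -17), (124.0, 24), (128.0, -30), (158.5, 34), (169.5, -42)]
A2 rings [101.0, 106.4, 112.6] edges [(17.5, -20), (39.0, 16), (105.0, -16), (119.5, 13), (124.0, -28), (157.0, 28), (167.0, -22), (168.0, -21)]
```

Request:
drive_tool --pt "0 -0.03 0 -1.5" --pt "0 -0.07 0 -3" --pt "0 -0.12 0 -4.3" --pt "0 -0.17 0 -4.3" --pt "0 -0.2 0 -4.3" --gripper 0.44

```text
t: 10.05
ee_pos: [0.6616, -0.1417, 0.1241]
eef_rot: [[0.418, 0.909, -0.005], [0.909, -0.418, -0.004], [-0.006, -0.003, -1.0]]
ft_force: [3.1, -1.8, -3.5]
grip_width: 0.0383
```

```bash
sed -i 's/^C=.*/C=np.array([.5785,-.0899]);AZ=-24.7;R0=.09/' h.py; python3 go.py 10 7 .1235; python3 - <<'E'
from h import *
im=env.read_camera("side"); cv2.imwrite(f"pics/side9.png",im[:,:,::-1])
E
python3 yaw.py pics/side6.png pics/side9.png
```

```text
t 10.05 tcp [ 0.6616 -0.1417  0.1241] legxy [12.31  7.18] shift cm [ 0.23 -0.02  0.05] roll 0.0 ft [ 3.08 -1.83 -3.52] w 38.25
A 0.836 px [2.35 2.67] mm [  2.1 -10.5]
B 0.748 px [-3.6   1.32] mm [-10.   -3.2]
hub 0.968 px [-0.81  1.01] mm [-3.1 -3.1]
Lp 0.901 px [-0.22 -1.25] mm [1.3 4.5]
yaw deg 5.057989600430109 scale 1.0104139077297198 centre moves [-3.00721563 -3.40586012]
```

Request:
drive_tool --pt "0 -0.05 0.02 0" --pt "0 -0.1 0.04 0" --pt "0 -0.15 0.04 0" --pt "0 -0.18 0.04 0" --pt "0 -0.2 0.04 0" --gripper 0.395

```text
t: 10.6
ee_pos: [0.66, -0.1408, 0.1239]
eef_rot: [[0.418, 0.909, -0.005], [0.909, -0.418, -0.004], [-0.006, -0.003, -1.0]]
ft_force: [-0.8, -1.1, 1.4]
grip_width: 0.0351
```

```bash
python3 go.py 10 5 .1238
```

```text
t 10.6 tcp [ 0.66   -0.1408  0.1239] legxy [12.23  5.3 ] shift cm [ 0.22 -0.03  0.01] roll 0.0 ft [-0.75 -1.14  1.38] w 35.07
```

Nearly shut. Next is the full squeeze.

Request:
drive_tool --pt "0 -0.05 0 0" --pt "0 -0.1 0 0" --pt "0 -0.1 0 0" --pt "0 -0.1 0 0" --pt "0 -0.1 0 0" --gripper 0.36 --newtons 35

```text
t: 11.1
ee_pos: [0.659, -0.1404, 0.1239]
eef_rot: [[0.418, 0.909, -0.005], [0.909, -0.418, -0.004], [-0.006, -0.003, -1.0]]
ft_force: [-2.4, -1.7, 1.2]
grip_width: 0.0319
```

```bash
python3 go.py 10 4 .1238; python3 - <<'E'
from h import *
im=env.read_camera("side"); cv2.imwrite(f"pics/side10.png",im[:,:,::-1])
crop("pics/side10.png","pics/side10z.png",300,145,425,262,5)
E
python3 yaw.py pics/side6.png pics/side10.png
```

```text
t 11.1 tcp [ 0.659  -0.1404  0.1239] legxy [12.27  4.24] shift cm [ 0.23 -0.02  0.01] roll 0.0 ft [-2.41 -1.68  1.17] w 31.93
A 0.836 px [2.36 2.67] mm [  2.1 -10.5]
B 0.744 px [-3.65  1.28] mm [-10.1  -3. ]
hub 0.968 px [-0.81  1.01] mm [-3.1 -3.1]
Lp 0.9 px [-0.24 -1.26] mm [1.3 4.5]
yaw deg 5.068070228560277 scale 1.0109356170531225 centre moves [-3.02924834 -3.33731147]
```

View pics/side10z.png

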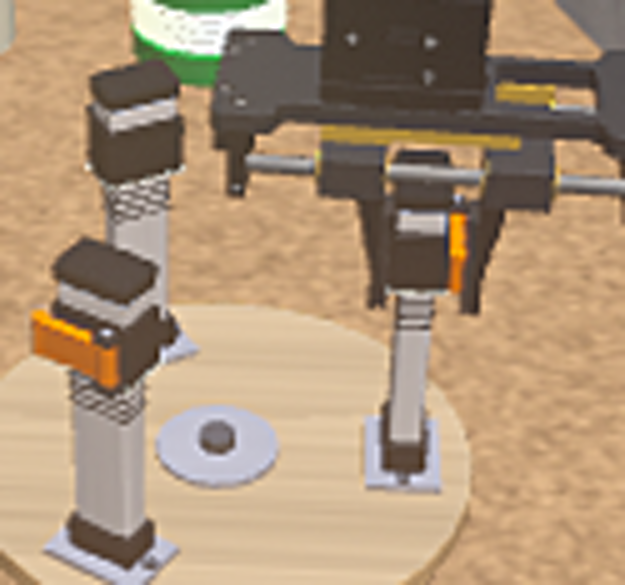

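Request:
drive_tool --pt "0 0 0 0" --pt "0 0 0 0" --pt "0 0 0 0" --pt "0 0 0 0" --pt "0 0 0 0" --gripper 0.2 --newtons 45

```text
t: 11.65
ee_pos: [0.6588, -0.1403, 0.1238]
eef_rot: [[0.418, 0.909, -0.005], [0.909, -0.418, -0.004], [-0.006, -0.003, -1.0]]
ft_force: [-4.6, 0.9, 3.5]
grip_width: 0.0317
```

```bash
python3 go.py 10 4 .1238; cat > back.py <<'E'
from h import *
# measured stand motion: yaw deg, motion of centre mm (from side6 centre .581,-.086)
def back(th,mx,my):
    s=env.get_state();p=np.array(s["ee_pos"]);R=np.array(s["eef_rot"]);c0=np.array([.581,-.086]);c1=c0+np.array([mx,my])/1e3
    a=-np.radians(th);r=np.array([[np.cos(a),-np.sin(a)],[np.sin(a),np.cos(a)]])
    q=c0+r@(p[:2]-c1);print("shift cm",(R.T@np.r_[q-p[:2],0]*100).round(2),"roll",th)
E
python3 -c "
from back import *
back(5.06,-3,-3.4)"
```

```text
t 11.65 tcp [ 0.6588 -0.1403  0.1238] legxy [12.26  4.01] shift cm [ 0.23 -0.    0.  ] roll 0.01 ft [-4.56  0.91  3.47] w 31.66
shift cm [-0.4  -0.02  0.  ] roll 5.06
```

Request:
drive_tool --pt "-0.08 -0.04 0 1" --pt "-0.16 -0.04 0 2" --pt "-0.24 -0.04 0 3" --pt "-0.32 -0.04 0 4" --pt "-0.4 -0.04 0 5" --newtons 50

```text
t: 12.15
ee_pos: [0.6568, -0.1442, 0.1239]
eef_rot: [[0.497, 0.868, -0.005], [0.868, -0.497, -0.004], [-0.006, -0.002, -1.0]]
ft_force: [-2.0, -1.5, 1.8]
grip_width: 0.0317
```

```bash
python3 go.py 10 4 .1238; python3 - <<'E'
from h import *
im=env.read_camera("side"); cv2.imwrite(f"pics/side11.png",im[:,:,::-1])
E
python3 yaw.py pics/side6.png pics/side11.png
```

```text
t 12.15 tcp [ 0.6568 -0.1442  0.1239] legxy [16.59  3.81] shift cm [ 0.66 -0.04  0.01] roll -5.08 ft [-1.96 -1.49  1.76] w 31.65
A 0.921 px [0.67 0.94] mm [ 0.4 -3.6]
B 0.858 px [-0.95  0.33] mm [-2.6 -0.8]
hub 0.881 px [-0.36  0.45] mm [-1.4 -1.4]
Lp 0.974 px [-0.03 -0.15] mm [0.2 0.5]
yaw deg 1.3480750402043284 scale 1.0046684463463134 centre moves [-1.02127294 -1.38400661]
```

The lever has stalled shut (width 31.7 mm at 50 N) and the stand is back to within about 1.3° and 2 mm. The pinch sits about 10 mm too far along +x of the leg. With the cam locking the leg, I'll ease the jaws by about 3 mm a side, re-centre on the clamp point and squeeze again.

Request:
drive_tool --pt "0 0 0 0" --pt "0 0 0 0" --pt "0 0 0 0" --pt "0 0 0 0" --pt "0 0 0 0" --gripper 0.44 --newtons 10

```text
t: 12.7
ee_pos: [0.6567, -0.1441, 0.1239]
eef_rot: [[0.498, 0.867, -0.005], [0.867, -0.498, -0.004], [-0.006, -0.003, -1.0]]
ft_force: [0.1, 0.2, 0.2]
grip_width: 0.038
```

```bash
sed -i 's/^C=.*/C=np.array([.580,-.0874]);AZ=-28.;R0=.09/' h.py; python3 go.py 5 3.9 .1238; python3 - <<'E'
from h import *
im=env.read_camera("side"); cv2.imwrite(f"pics/side12.png",im[:,:,::-1])
crop("pics/side12.png","pics/side12z.png",300,145,425,262,5)
E
python3 yaw.py pics/side6.png pics/side12.png;python3 rings.py pics/side12.png -27.8 "(.58,-.0874)"
```

```text
t 12.7 tcp [ 0.6567 -0.1441  0.1239] legxy [14.09  4.37] shift cm [ 0.91 -0.08  0.  ] roll -1.85 ft [0.13 0.23 0.21] w 37.98
A 0.889 px [0.49 0.87] mm [ 0.1 -3.3]
B 0.869 px [-0.91  0.27] mm [-2.5 -0.5]
hub 0.899 px [-0.35  0.33] mm [-1.2 -1. ]
Lp 0.975 px [-0.08 -0.14] mm [0.  0.5]
yaw deg 1.1962358246318217 scale 1.0052108971653724 centre moves [-1.07861851 -1.07016045]
L rings [107.5, 112.9, 116.3, 121.4] edges [(13.0, -13), (25.0, -19), (44.5, 21), (110.5, -25), (113.5, 20), (116.0, -14), (124.5, -14), (128.0, 24), (132.0, -34), (163.5, 25), (173.5, -32)]
B rings [104.0, 108.9, 114.4, 119.0] edges [(21.0, -29), (40.0, 23), (106.0, -19), (116.5, -15), (119.0, 13), (124.0, 22), (128.0, -36), (159.0, 38), (170.0, -35)]
A2 rings [100.1, 104.9, 110.9] edges [(19.0, -24), (38.5, 21), (119.5, 13), (123.0, -19), (157.0, 23), (167.0, -28)]
```

View pics/side12z.png

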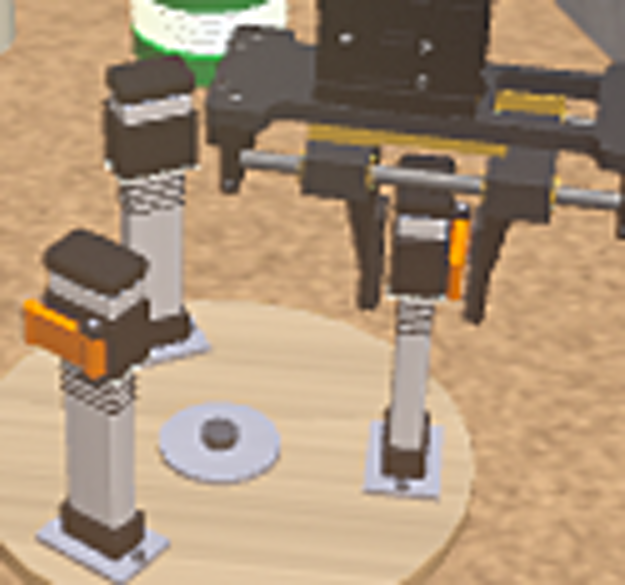

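Request:
drive_tool --pt "0.2 -0.04 0 -1" --pt "0.45 -0.04 0 -1.85" --pt "0.7 -0.04 0 -1.85" --pt "0.9 -0.04 0 -1.85" --pt "0.9 -0.04 0 -1.85"

```text
t: 13.25
ee_pos: [0.6611, -0.1356, 0.1238]
eef_rot: [[0.469, 0.883, -0.005], [0.883, -0.469, -0.004], [-0.006, -0.003, -1.0]]
ft_force: [-0.7, -0.2, 0.1]
grip_width: 0.0382
```

```bash
python3 go.py 5 4 .1238
```

```text
t 13.25 tcp [ 0.6611 -0.1356  0.1238] legxy [4.53 4.22] shift cm [-0.05 -0.02 -0.  ] roll 0.03 ft [-0.74 -0.16  0.1 ] w 38.2
```

Close gently first, then firm up.

Request:
drive_tool --pt "0 -0.02 0 0" --pt "0 -0.02 0 0" --pt "0 -0.02 0 0" --pt "0 -0.02 0 0" --pt "0 -0.02 0 0" --gripper 0.3 --newtons 5

```text
t: 13.75
ee_pos: [0.6611, -0.1356, 0.1238]
eef_rot: [[0.469, 0.883, -0.005], [0.883, -0.469, -0.004], [-0.006, -0.002, -1.0]]
ft_force: [2.0, -1.4, -1.0]
grip_width: 0.0326
```

Request:
drive_tool --pt "0 0 0 0" --pt "0 0 0 0" --pt "0 0 0 0" --pt "0 0 0 0" --pt "0 0 0 0" --newtons 35

```text
t: 14.25
ee_pos: [0.661, -0.1356, 0.1238]
eef_rot: [[0.469, 0.883, -0.005], [0.883, -0.469, -0.004], [-0.006, -0.003, -1.0]]
ft_force: [-0.5, -0.2, -0.7]
grip_width: 0.0318
```

```bash
python3 go.py 5 4 .1238; python3 - <<'E'
from h import *
im=env.read_camera("side"); cv2.imwrite(f"pics/side13.png",im[:,:,::-1])
crop("pics/side13.png","pics/side13z.png",300,145,425,262,5)
E
python3 yaw.py pics/side6.png pics/side13.png;python3 rings.py pics/side13.png -27.8 "(.58,-.0874)"
```

```text
t 14.25 tcp [ 0.661  -0.1356  0.1238] legxy [4.52 4.1 ] shift cm [-0.05 -0.01 -0.  ] roll 0.03 ft [-0.52 -0.23 -0.71] w 31.75
A 0.91 px [0.37 0.87] mm [-0.1 -3.2]
B 0.892 px [-0.88  0.26] mm [-2.4 -0.5]
hub 0.89 px [-0.44  0.33] mm [-1.4 -0.9]
Lp 0.966 px [-0.13 -0.17] mm [-0.   0.7]
yaw deg 1.160030694271596 scale 1.005474498757569 centre moves [-1.18109046 -0.98912508]
L rings [107.5, 112.8, 116.2, 121.5] edges [(13.0, -13), (25.0, -18), (44.5, 21), (110.5, -26), (113.0, 20), (116.0, -16), (124.5, -14), (128.0, 24), (132.0, -33), (163.5, 25), (173.5, -32)]
B rings [104.1, 109.0, 114.4, 119.1] edges [(21.0, -28), (40.5, 22), (106.0, -19), (114.0, 12), (116.5, -14), (119.0, 15), (121.5, -13), (124.0, 24), (128.0, -38), (159.0, 38), (169.5, -37)]
A2 rings [100.1, 105.4, 110.8] edges [(19.0, -17), (38.5, 19), (123.5, -22), (157.5, 22), (167.0, -27)]
```

View pics/side13z.png

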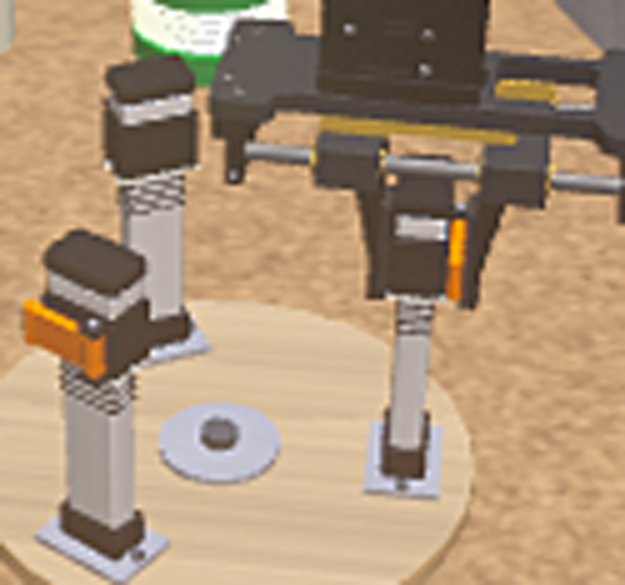

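The leg is gripped and the lever is flat shut against the collar at zoom (457,260). Four rings show below the collar, as on the other two legs, and wrist forces are near zero. Handing in.

```bash
python3 -c "
from bench import env
print(env.finish_job()); s=env.get_state(); print(s['t'],s['ft_force'],s['grip_width'])"
```

```text
the job is handed in; nothing more can be done
None
the job is handed in; nothing more can be done
```

I handed the job in at about 14 s. The slipped leg is drawn out and locked, and the gripper is still holding it at 35 N with the lever shut in the grip.

- **Length:** I pulled the leg out about 22 mm with a light pinch, then squeezed the lever shut in small steps. Four rings show below its collar, as on the other two legs. My estimates put its length within about 1 mm of theirs. Some single edge comparisons disagreed by 1–2 mm.
- **Lever:** It is shut. The jaws stop at 31.8 mm at full grip and 32.6 mm at a light 5 N touch, against about 33 mm for a shut lever.
- **Stand:** During the squeeze the lever tip dragged the stand round by about 5° and roughly 4 mm. I dragged it back with the shut leg in the grip. It now sits about 1.2° and 1.5 mm from where it started.
- **Re-grip:** After the lever was shut I opened the jaws about 3 mm a side, so for about 1 s the leg was held only by its own cam. I moved the pinch to the clamp point and closed again; the leg did not slip.
- **Other checks:** The near leg's lever still looks shut. The other leg's lever faces away from the side camera, so I did not see it again at the end. I touched nothing else around the stand, and wrist forces stayed around 6 N or less.

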